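# Fade down and clip the microphone

### The arm

A 6-joint arm with a two-finger parallel gripper is mounted at the origin on the work surface. World frame = base frame: x ahead of the robot, y to its left, z up, the work surface at z = 0. Lengths are in mm, angles in rad, forces in N, time in s.
With the tool pointing down it reaches from about 400 to 825 mm from the base axis. Payload 7 kg.
Tool frame: the origin (TCP) lies at the very end of the fingers, on their centre line; the grasp point (between the pads) lies env.grasp_offset behind it (env.grasp_offset is the distance from the TCP to the grasp point, in mm); z points along the fingers, y is the line along which they close (so a half turn about z gives the same grasp; the last joint's range is limited). The gripper opens to 85 mm and grips with 20 to 120 N. Pads are 22 mm wide; open, the fingers measure 114 mm over their backs; the gripper's body (76 mm by 85 mm) begins 54 mm behind the grasp point. The pads swing forward as they close: fully open they stand 13 mm farther back than shut.
Start: joints at [1.554, 0.359, 0.012, 0, -1.224, -0.288], TCP at [202.578, 643.861, 231.302] pointing down, gripper open.
Joint ranges: [-3.07, 3.07], [-1.43, 2.12], [-1.02, 1.25], [-3.03, 1.67], [-3.05, -0], [-3.03, 3.03]. Speed limits (rad/s): [2.39, 2.39, 3.01, 3.14, 3.14, 3.14].

### API

Orientations are given as [roll, pitch, yaw] about the fixed x, y, z axes, in that order (R = Rz(yaw) Ry(pitch) Rx(roll)).
In Python, from workcell import env gives the robot as it stands. Calls block until the motion is done:
- env.movep(position, orientation): joint-space move of the TCP to a pose.
- env.line_to(position, velocity=150, rot=None, threshold=None): straight line of the TCP; rot=None keeps the orientation; velocity is the mean speed in mm/s. With threshold (N) it stops when the force on the tool has changed by that much, and returns True; else False.
- env.move_joints(angles): joint-space move.
- env.set_gripper(opening, effort=None): finger opening in mm; effort is the grip in N (None keeps the last); returns when the fingers have stopped.
- env.dwell(seconds).
- env.inverse_kinematics(position, orientation): joint angles nearest the present ones, or None.
- env.get_obs(): the state.
- env.snapshot(name): name is "scene" or "top"; returns the picture (480x640x3 uint8, blue, green, red); there is no depth.
- env.calibration(name): a dict with "fx", "fy", "cx", "cy" (pixels), "k1" (the pictures are not rectified: a ray, as slopes to the right and down, at radius r is drawn at 1 + k1 r^2 times it, then the intrinsics apply), "origin" and "attitude" of the camera in the world. Camera axes: x right, y up, looking along -z (the intrinsics and any distortion apply to the point x, -y, -z); pixel columns grow to the right and rows downward; lengths in mm; the calibration is good to about 2 mm. A picture is of the moment at which its call begins. calibration takes no time and is no camera call.
A pose or a line that the arm cannot do raises env.PlanningError and nothing moves.
- env.close_job(): hands the job in; it is judged then, once.
The state is a dict: "clock": time; "qpos": joint angles; "joint_vel": joint speeds; "tau": joint torques, N m; "tcp_pos": TCP position; "eef_rot": TCP orientation; "ft_force": force on the tool from outside, world axes, zero at the start; "wrist_torque": the same for the moment, N m; "finger_gap": finger opening in mm; "grasp_force": force on a finger pad.
Only numpy, scipy, OpenCV 4.12 (cv2) and the standard library are available. Lean on these libraries where they do the work, as an engineer would, in place of code of your own. Each camera call takes 0.05 s, during which the arm holds its last target. There are 200 camera calls.

### The job

The speech is over: on the mixing desk, slide the microphone's fader, the one at the end of the row farthest from the level meter, right down to its stop at the desk's low edge, so that nothing thumps in the loudspeakers. Only then pick the microphone up from the table and press its handle into the spring clip of the desk stand, ball head at the upper end, until it snaps fully home, and let go of it. Leave the other faders where they are and do not knock over or shift the brass pot, bell and bowl.

Things in the scene. Friction and masses are not known exactly. Their poses are not given: they have to be found in the camera images.
- mixer: mixing desk, fixed, its low front edge (39 mm high) away from the robot; panel 250 x 260 mm rising 25 degrees to a back edge 145 mm high on the robot's side. Origin on the table; the middle of the panel is 92 mm above it. x: level, to the high edge; z up. Five faders at y = 84 (first), 42, 0, -42, -84 mm in the low half; 13 mm high knobs start 48 mm uphill of the middle; level meter at y = -84 mm
- fader1 (a joint): travel of the microphone's fader (first in the row, at y = 84 mm, farthest from the level meter) along the slope, m: 0 at its lower end stop, 0.060 at its upper stop, growing uphill. It drags with about 1.2 N and stays where it is left
- fader1_top (a point): middle of the top of the microphone's fader cap: white plastic, 24 mm along the slope, 12 mm wide; top 16 mm, underside 7 mm above the panel. At the lower stop the cap's middle is 50 mm from the panel's low edge. Axes: x uphill along the slope, towards the robot; y across the panel, away from the other faders; z square out of the panel, 25 degrees from vertical. The next cap is 42 mm away
- fader2_top (a point): same point on the second fader (not to be moved)
- fader3_top (a point): same point on the third fader (not to be moved)
- fader4_top (a point): same point on the fourth fader (not to be moved)
- fader5_top (a point): same point on the fifth fader, below the level meter (not to be moved)
- mic: black wireless hand microphone, 0.28 kg, lying with its head towards the robot. Origin on its axis; x along the axis to the head. Round handle 34 mm thick, x = -75 mm (tail) to 55 mm; six-sided collar 50 mm across flats, x = 55 to 65 mm; then the ball head. Mass centre near x = 2 mm. It lies on tail and collar: axis 22 mm high at the origin, rising 3.5 degrees to the head
- mic_head (a point): centre of the microphone's steel ball head, 50 mm in diameter, at x = 88 mm on the axis
- stand: desk stand of the clip, fixed: round steel base 136 mm across, 18 mm high, thin post. Origin on the table under its middle; the clip's origin is 135 mm above it
- clip: black spring clip, 50 mm long (x = -25 to 25 mm), on the stand. Origin: on the axis that the handle has when fully home, mid-length. x: along that axis, up at 30 degrees and towards the robot, head end of the microphone to +x; z: square out of the open mouth, 30 degrees from vertical, leaning away from the robot; y across. Grip the handle beside the clip: its jaws and clamp fill its length
- clip_mouth (a point): middle of the clip's mouth, z = 24 mm in the clip's frame. The two sprung jaws stand at y = 18 to 22 mm either side and flare at the mouth to 23 mm; their lips at z = 12 mm leave 25 mm. The handle meets them with its axis at about z = 25 mm, spreads them when pressed along -z with about 6 to 10 N, and snaps home at z = 0
- pot: brass water pot, 94 mm across and 94 mm high, origin under its middle; bystander
- bell: brass hand bell standing on its mouth, 68 mm across and 115 mm high, origin under its middle; bystander
- bowl: brass bowl, 90 mm across and 40 mm high, origin under its middle; bystander
There are look-alikes about, which are no part of the job. Several things have the shape of the mic; the one meant has the colours described above. What is shaped like the stand but blue is not meant.

How it is judged:
By the outcome, as a careful person would: the job done as asked, in the order asked, and still so for the second after the job is handed in, with the robot touching nothing.
It also fails if it takes over 51 s, if anything falls off the work surface, if the arm or the gripper's body presses on something with over 40 N, if the wrist force passes 120 N, or if a joint passes its speed limit or range.

## Working session

There is one attempt and no reset: what is moved stays moved. The work goes in short steps, each a Python script; the robot and the scene stay as the last script left them, time stands still between calls to the robot, and variables do not carry over. Pictures are saved under pics/ and viewed, at most 10 in all, crops included, and the job is handed in when it is done.

```bash
mkdir -p pics; python3 - <<'E'
from workcell import env
import cv2
for n in("scene","top"):
    cv2.imwrite(f"pics/{n}0.png",env.snapshot(n)); print(env.calibration(n))
print(env.grasp_offset, env.get_obs())
E
```

```text
{'fx': 505.7091848452959, 'fy': 505.7091848452959, 'cx': 316.40350859976394, 'cy': 235.72509192137824, 'k1': -0.1481881378271774, 'origin': array([1644.96974991,  417.6382544 ,  989.89265202]), 'attitude': array([ 0.89903091, -0.02194293,  1.98459002])}
{'fx': 612.9574596671407, 'fy': 612.9574596671407, 'cx': 322.55379152750135, 'cy': 240.13993846685133, 'k1': -0.11490367967778814, 'origin': array([ 279.19894267,   -6.92272419, 1882.69411728]), 'attitude': array([ 0.18715028,  0.00924778, -1.58545777])}
18.700000000000003 {'clock': 0.1, 'qpos': array([ 1.55412816e+00,  3.59356187e-01,  1.11708360e-02, -2.77325773e-04,
       -1.22408431e+00, -2.88119456e-01]), 'joint_vel': array([-0.00059309, -0.00055214,  0.00112879,  0.00013319, -0.00093152,
       -0.00100287]), 'tau': array([-2.65801893e-03, -5.84763730e+01,  2.94109637e+01,  6.95441857e+00,
       -3.15935540e-03,  1.06511258e-06]), 'tcp_pos': array([202.45610947, 643.49342132, 230.44537823]), 'eef_rot': array([ 3.14010597e+00, -1.68711371e-04, -3.04881926e-01]), 'ft_force': array([-0.31509706,  0.57597213, -0.01662561]), 'wrist_torque': array([0.05907758, 0.04789833, 0.04892032]), 'grasp_force': 0.0, 'finger_gap': 85.09518928325843}
```

View pics/scene0.png

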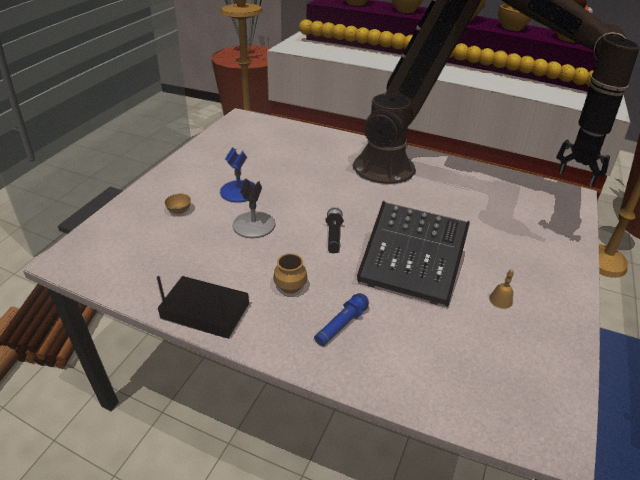

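View pics/top0.png

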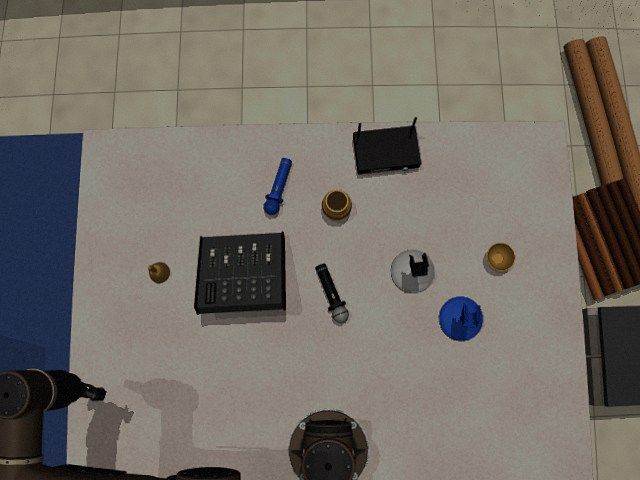

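Scene and top views show the desk (top ~240,272), with the level meter on the left, so fader1 is the rightmost one (~268,258). The black mic lies at ~(322,268)–(340,314), and the grey stand is at ~(413,271). I'll enlarge crops next.

```bash
python3 - <<'E'
import cv2,numpy as np
t=cv2.imread("pics/top0.png");s=cv2.imread("pics/scene0.png")
def crop(i,x,y,w,h,k): return cv2.resize(i[y:y+h,x:x+w],None,fx=k,fy=k,interpolation=cv2.INTER_CUBIC)
a=crop(t,190,225,100,100,4); b=crop(t,300,250,70,100,4); 
c=crop(t,380,240,70,70,4)
o=np.zeros((560,800,3),np.uint8)
o[:400,:400]=a;o[:400,400:680]=b
cv2.imwrite("pics/c1.png",o[:400])
o[:]=0
o[:280,:280]=c
o[:400,280:760]=crop(s,355,195,120,100,4)
o[280:560,:280]=crop(s,220,170,70,70,4)
cv2.imwrite("pics/c2.png",o)
cv2.imwrite("pics/c3.png",crop(s,310,195,60,70,8))
E
```

```text
(no output)
```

View pics/c1.png

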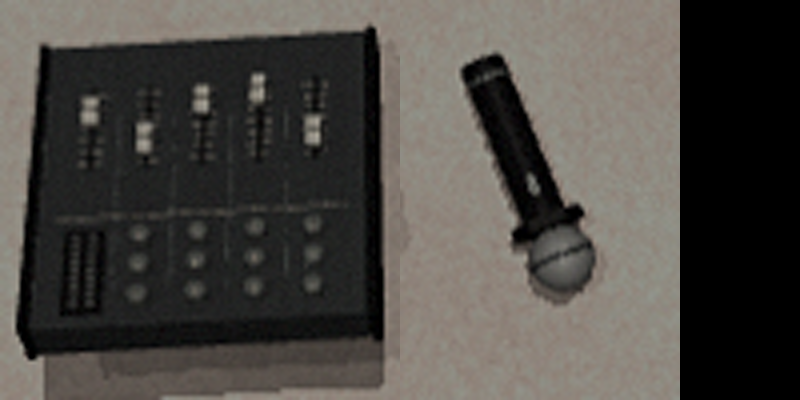

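View pics/c2.png

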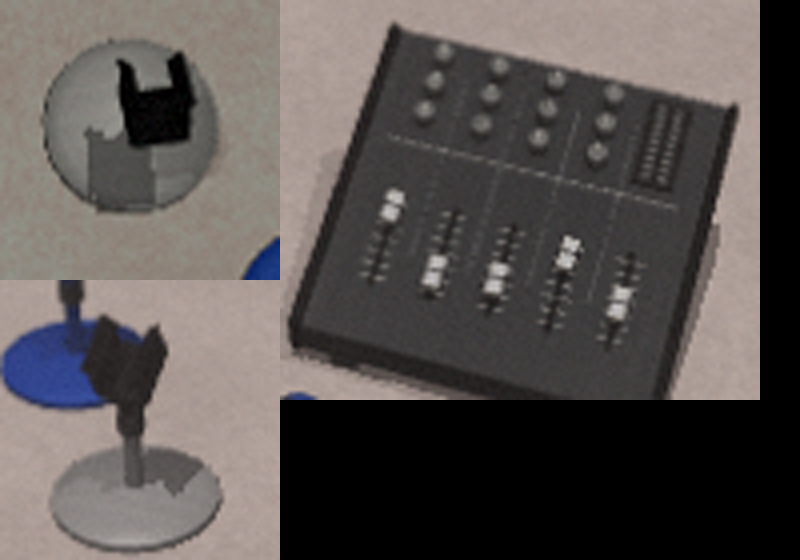

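```bash
cat > h.py <<'E'
import numpy as np,cv2
from scipy.spatial.transform import Rotation as Ro
from scipy.optimize import least_squares
from workcell import env
C={n:env.calibration(n) for n in("scene","top")}
def proj(n,p):
    c=C[n];R=Ro.from_euler('xyz',c['attitude']).as_matrix()
    q=(np.atleast_2d(p)-c['origin'])@R
    s=np.c_[q[:,0]/-q[:,2],-q[:,1]/-q[:,2]]
    s=s*(1+c['k1']*(s**2).sum(1,keepdims=True))
    return s*[c['fx'],c['fy']]+[c['cx'],c['cy']]
def onz(n,uv,z):
    r=least_squares(lambda p:(proj(n,[p[0],p[1],z])-uv).ravel(),[600,0]).x
    return np.array([*r,z])
def tri(a,b): # a scene, b top
    r=least_squares(lambda p:np.r_[(proj("scene",p)-a).ravel(),(proj("top",p)-b).ravel()],[600,0,100])
    return r.x,np.abs(r.fun).max()
E
python3 - <<'E'
from h import *
S=[(382.9,245.9),(393.4,263.1),(408.9,264.6),(426.6,258.1),(439.6,270.4)]
T=[(268,257.2),(254.2,246.7),(240.2,249.4),(226,259.2),(212.2,252.4)]
for a,b in zip(S,T):
    p,e=tri(a,b);print(p.round(1),round(e,2))
# panel: meter/line; stand base
print("stand base",onz("top",(380+131/4,240+126/4),18),onz("scene",(220+136/4,170+(497-280)/4),18))
h=onz("top",(340.2,315.1),27.4);t=onz("top",(320.1,265.5),17.4);print(h,t,np.linalg.norm(h-t))
print("head scene",onz("scene",(335,212.5),27.4),onz("scene",(334,249),17.4))
print("bystanders",onz("top",(337,203),90),onz("top",(159,272),50),onz("top",(501,258),40))
E
```

```text
[568.9 168.2  94.8] 0.46
[604.5 211.9  75.6] 0.55
[596.4 253.5  79.1] 0.53
[565.2 293.5  92.7] 0.48
[588.1 337.2  82.7] 0.51
stand base [ 529.98757401 -270.38113702   18.        ] [ 548.05174778 -257.07745143   18.        ]
[399.84609688 -44.75307695  27.4       ] [553.44390373  13.85233987  17.4       ] 164.7024017763985
head scene [390.90164077 -43.93638709  27.4       ] [552.26130466  18.68284207  17.4       ]
bystanders [732.02776815 -40.50193697  90.        ] [535.85728563 504.71652387  50.        ] [ 563.68062043 -541.11413037   40.        ]
```

View pics/c3.png

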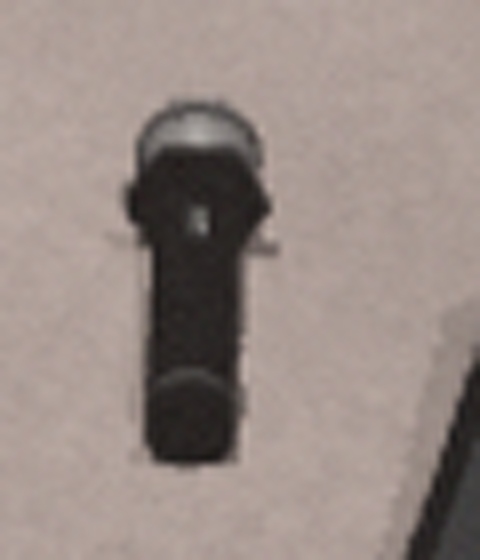

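The mic crop shows the head circle centred at crop (200,160), i.e. original (334.8,215), which agrees with the top view. Next I'll fit the desk and stand poses and overlay the models.

```bash
cat >> h.py <<'E'
S=np.array([(382.9,245.9),(393.4,263.1),(408.9,264.6),(426.6,258.1),(439.6,270.4)])
T=np.array([(268,257.2),(254.2,246.7),(240.2,249.4),(226,259.2),(212.2,252.4)])
a25=np.deg2rad(25)
def faders(q): # q: x,y,yaw of mixer, travels
    Rz=Ro.from_euler('z',q[2]).as_matrix()
    out=[]
    for y,t in zip((84,42,0,-42,-84),q[3:]):
        s=50+t-125
        out.append(Rz@[s*np.cos(a25)+16*np.sin(a25)*-1,y,92+s*np.sin(a25)+16*np.cos(a25)]+[q[0],q[1],0])
    return np.array(out)
def fitmixer():
    f=lambda q:np.r_[(proj("scene",faders(q))-S).ravel(),(proj("top",faders(q))-T).ravel()]
    return least_squares(f,[560,250,np.pi,30,30,30,30,30],x_scale=[10,10,.1]+[10]*5)
def Rclip(yaw): # yaw: world heading of clip x (horizontal)
    c,s=np.cos(np.pi/6),.5
    X=[c,0,s];Z=[-s,0,c];Y=np.cross(Z,X)
    return Ro.from_euler('z',yaw).as_matrix()@np.c_[X,Y,Z]
def clip2w(st,p): return np.atleast_2d(p)@Rclip(st[2]).T+[st[0],st[1],135]
E
python3 - <<'E'
from h import *
r=fitmixer();print(r.x.round(3),np.abs(r.fun).max());print(faders(r.x)[0])
hornsT=np.array([(380+119/4,240+62/4),(380+186/4,240+55/4)])
# mixer-axis to-robot => clip x heading ~ pi ; clip y = world -y => left in top = +world y = clip -y
H=[[-25,-23,24],[-25,23,24]]
f=lambda q:np.r_[(proj("top",clip2w(q,H))-hornsT).ravel(),(proj("top",[q[0],q[1],14])-[412.75,271.5]).ravel(),(proj("scene",[q[0],q[1],9])-[254,224.2]).ravel()]
s=least_squares(f,[535,-265,np.pi],x_scale=[10,10,.1]);print(s.x,s.fun.round(2))
q=s.x
o=np.zeros((560,800,3),np.uint8)
th=np.linspace(0,2*np.pi,60)
for n,off,(x,y) in(("top",0,(380,235)),("scene",400,(215,165))):
    i=cv2.imread(f"pics/{n}0.png")[y:y+80,x:x+80];i=cv2.resize(i,None,fx=5,fy=5,interpolation=cv2.INTER_CUBIC)
    i=cv2.convertScaleAbs(i,alpha=1.5,beta=20)
    def pl(P,c,cl=False): cv2.polylines(i,[np.round((proj(n,P)-[x,y]+.5)*5).astype(np.int32)],cl,c,1)
    pl(np.c_[q[0]+68*np.cos(th),q[1]+68*np.sin(th),th*0+18],(0,0,255))
    pl(np.c_[q[0]+68*np.cos(th),q[1]+68*np.sin(th),th*0],(0,128,255))
    for sg,c in((-1,(0,255,0)),(1,(255,255,0))):
        pl(clip2w(q,[[-25,23*sg,24],[25,23*sg,24],[25,22*sg,-17],[-25,22*sg,-17]]),c,True)
    pl(np.array([[q[0],q[1],18],[q[0],q[1],110]]),(255,0,255))
    o[:400,off:off+400]=i
cv2.imwrite("pics/ov.png",o[:400])
E
```

```text
[531.747 250.237   3.191  46.215   3.931  10.876  43.003  16.185] 0.6510350423562841
[568.70710382 167.96258719  94.33597138]
[ 529.57165251 -270.19445056    3.16927279] [ 0.08 -0.99 -0.79  0.06 -0.23  0.31 -0.6  -1.92]
```

View pics/ov.png

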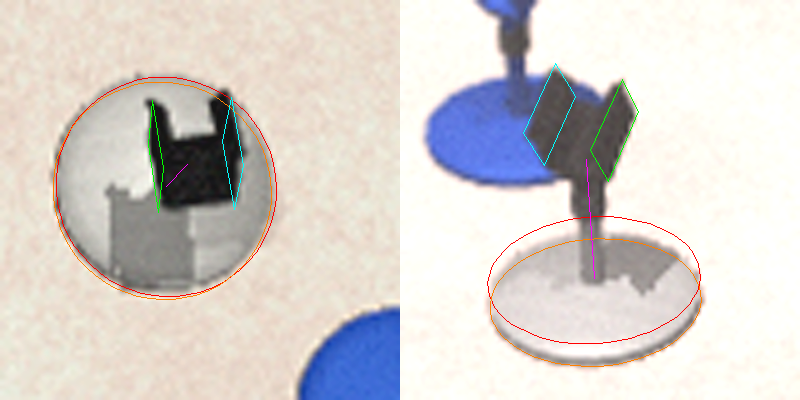

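Both overlays agree with the pictures to about 1 px: the clip jaws match in each view, and the stand is at (529,-270). On to the fader.

```bash
cat >> h.py <<'E'
def rpy(R): return Ro.from_matrix(R).as_euler('xyz')
def tool(x,z,sg): # tool x along sg*x, tool z
    x=sg*np.asarray(x);z=np.asarray(z);return rpy(np.c_[x,np.cross(z,x),z])
def slope(yaw):
    Rz=Ro.from_euler('z',yaw).as_matrix()
    return Rz@[np.cos(a25),0,np.sin(a25)],Rz@[-np.sin(a25),0,np.cos(a25)]
E
python3 - <<'E'
from h import *
q=fitmixer().x;c=faders(q)[0];ex,ez=slope(q[2])
best=None
for sg in(1,-1):
    o=tool(ex,-ez,sg);j=env.inverse_kinematics(c+33*ex+60*ez,o)
    print(sg,j)
    if j is not None:
        d=np.abs(np.array(j)-env.get_obs()["qpos"]).max()
        if best is None or d<best[0]: best=(d,o)
o=best[1]
env.set_gripper(0)
env.movep(c+33*ex+60*ez,o)
print(env.line_to(c+33*ex-7*ez,120,threshold=6))
b=env.get_obs();print(b["tcp_pos"],(b["tcp_pos"]-c)@ex,(b["tcp_pos"]-c)@ez)
hit=env.line_to(c-(46.2-23+9)*ex-7*ez,35,threshold=6)
b=env.get_obs();print(hit,(b["tcp_pos"]-c)@ex,(b["tcp_pos"]-c)@ez,b["ft_force"],b["clock"])
env.line_to(b["tcp_pos"]+60*ez+25*ex,200)
env.line_to(b["tcp_pos"]+60*ez+25*ex+[0,0,120],300)
cv2.imwrite("pics/s1.png",env.snapshot("scene"));cv2.imwrite("pics/t1.png",env.snapshot("top"))
s=cv2.imread("pics/s1.png")[190:310,350:480];t=cv2.imread("pics/t1.png")[220:320,190:360]
o=np.zeros((480,790,3),np.uint8);s=cv2.resize(s,None,fx=3.5,fy=3.5);t=cv2.resize(t,None,fx=1.9,fy=1.9)
o[:s.shape[0],:s.shape[1]]=s;o[:t.shape[0],460:460+t.shape[1]]=t
cv2.imwrite("pics/v1.png",cv2.convertScaleAbs(o,alpha=1.3))
print(env.get_obs()["clock"])
E
```

```text
1 [ 0.4952863   0.53452694  0.12782356 -0.18327574 -1.56247678 -1.97802595]
-1 [ 0.4952863   0.53452694  0.12782356 -0.18327574 -1.56247678  1.16356671]
False
[536.46620585 166.63186203 102.52992312] 32.70699069701305 -6.210494819893266
True -27.78813775496029 -7.929764544916434 [-0.9804216   0.30561155  1.37981608] 5.3333
6.4583
```

View pics/v1.png

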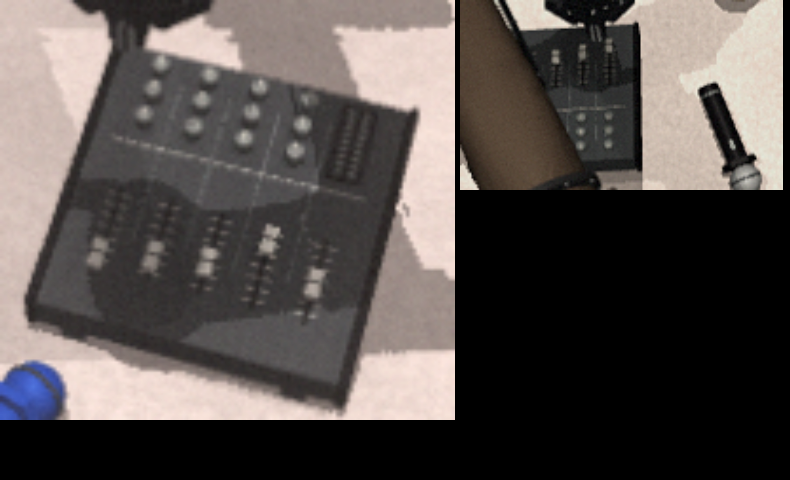

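The fader1 cap is now at crop (98,252), i.e. scene (378,262), and the other caps have not moved. I'll compare that with the predicted stop, and test the mic and clip poses for reach.

```bash
cat >> h.py <<'E'
ST=np.array([529.,-270.,3.205])
hd=np.array([399.8,-44.8,27.4]);tl=np.array([553.4,14.5,17.4])
mx=(hd-tl)/np.linalg.norm(hd-tl); m0=hd-88*mx   # mic origin
gx=28.                                           # grip at mic x
def perp(x): z=np.array([0,0,-1.]);z=z-(z@x)*x;return z/np.linalg.norm(z)
E
python3 - <<'E'
from h import *
q=fitmixer().x
for t in(0,2,4,8):
    q[3]=t;print(t,proj("scene",faders(q)[:1]))
print("mic origin",m0,np.arcsin(mx[2])*57.3)
Rc=Rclip(ST[2])
for sg in(1,-1):
    o1=tool(mx,perp(mx),sg);o2=tool(Rc[:,0],-Rc[:,2],sg)
    p=m0+gx*mx-perp(mx)*0
    print(sg,env.inverse_kinematics(p+[0,0,100],o1),env.inverse_kinematics(p,o1))
    for z in(90,30,0): print(env.inverse_kinematics(clip2w(ST,[43,0,z-18.7])[0],o2))
E
```

```text
0 [[377.71338057 260.34939713]]
2 [[377.91869341 259.71756526]]
4 [[378.12373745 259.08645085]]
8 [[378.53301995 257.82637337]]
mic origin [481.74340499 -13.16429742  22.0651429 ] 3.4758507420220126
1 [ 3.82168729e-01  1.36685977e-01 -5.62190400e-01 -1.03635278e-03
 -9.32575074e-01 -1.58388399e+00] [ 3.82168574e-01  2.87081055e-01 -6.70961347e-01 -1.33462404e-03
 -6.73409226e-01 -1.58345799e+00]
[-0.09254377  0.5321056   0.11137004  0.07810831 -1.668093   -1.42786229]
[-0.09921259  0.52744676 -0.02253336  0.08108236 -1.53878861 -1.4322539 ]
[-0.10277158  0.52991066 -0.08467375  0.0831912  -1.47415825 -1.43459576]
-1 [ 3.82168729e-01  1.36685977e-01 -5.62190400e-01 -1.03635278e-03
 -9.32575074e-01  1.55770866e+00] [ 3.82168574e-01  2.87081055e-01 -6.70961347e-01 -1.33462404e-03
 -6.73409226e-01  1.55813467e+00]
[-0.09254377  0.5321056   0.11137004  0.07810831 -1.668093    1.71373036]
[-0.09921259  0.52744676 -0.02253336  0.08108236 -1.53878861  1.70933875]
[-0.10277158  0.52991066 -0.08467375  0.0831912  -1.47415825  1.7069969 ]
```

The measured row is at or below the travel‑0 prediction, so the fader is at its stop. Now I'll grasp the mic and carry it to above the clip mouth.

```bash
python3 - <<'E'
from h import *
Rc=Rclip(ST[2])
q6=env.get_obs()["qpos"][5]; sg=1 if q6<0 else -1
o1=tool(mx,perp(mx),sg);o2=tool(Rc[:,0],-Rc[:,2],sg)
zt=perp(mx); g=m0+gx*mx; tcp=g+(18.7+1.5)*zt
env.set_gripper(75)
env.movep(tcp-120*zt,o1)
print(env.line_to(tcp,120,threshold=15)); print(env.get_obs()["tcp_pos"],tcp)
env.set_gripper(20,100)
b=env.get_obs();print(b["finger_gap"],b["grasp_force"],b["clock"])
env.line_to(tcp+[0,0,200],200)
b=env.get_obs();print(b["finger_gap"],b["grasp_force"],b["ft_force"],sg)
pre=clip2w(ST,[43,0,80-18.7])[0]
env.movep(pre+[0,0,60],o2)
env.line_to(pre,150)
b=env.get_obs();print(b["tcp_pos"],pre,b["eef_rot"],o2,b["finger_gap"],b["clock"],b["ft_force"])
for n in("scene","top"): cv2.imwrite(f"pics/{n}2.png",env.snapshot(n))
a=cv2.resize(cv2.imread("pics/scene2.png")[100:250,190:320],None,fx=3,fy=3,interpolation=2)
t=cv2.resize(cv2.imread("pics/top2.png")[220:370,340:470],None,fx=3,fy=3,interpolation=2)
cv2.imwrite("pics/v2.png",cv2.convertScaleAbs(np.hstack([a,t]),alpha=1.4,beta=15))
E
```

```text
False
[455.06995968 -23.45910533   4.00399307] [454.52809247 -23.67125076   3.59975106]
31.901269020264486 98.2274580001831 9.8417
31.57349334577416 99.11307692527771 [ 0.3511055  -0.45551389 -3.5171085 ] -1
[ 522.83119075 -270.01759491  210.63706559] [ 522.4241489  -270.41751696  209.58735725] [3.14074826 0.5227508  0.06447863] [3.14159265 0.52359878 0.06340735] 31.3794420968508 12.575 [ 0.22471608  0.41013934 -2.10300076]
```

View pics/v2.png

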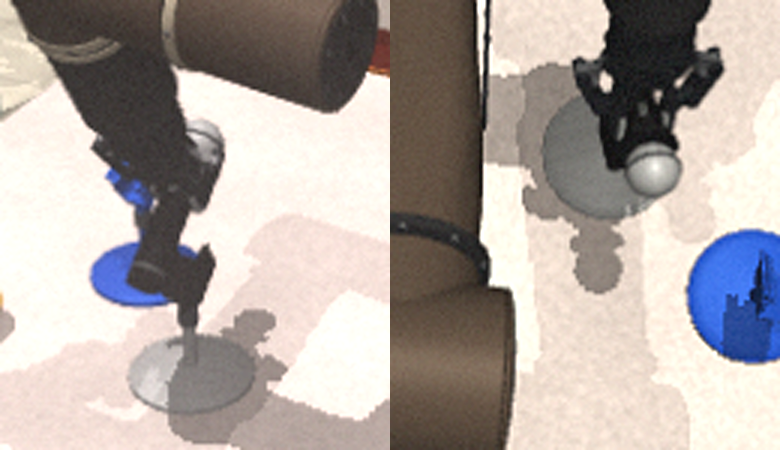

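The mic is held above the clip with its ball head at top-image (427.7,276) and its tail end at about scene (240,190). I'll check these against prediction.

```bash
python3 - <<'E'
from h import *
b=env.get_obs();print(b["finger_gap"],b["clock"])
d=b["tcp_pos"]-clip2w(ST,[43,0,61.3])[0]
for dz in(-6,0,6):
    P=clip2w(ST,[[103,0,80+dz],[-60,0,80+dz],[-60,0,80-17+dz],[-60,17,80+dz],[-60,-17,80+dz]])+d
    print(dz,proj("top",P[:1]).round(1),proj("scene",P).round(1).tolist())
a=cv2.resize(cv2.imread("pics/scene2.png")[150:220,215:275],None,fx=8,fy=8,interpolation=2)
cv2.imwrite("pics/v3.png",cv2.convertScaleAbs(a,alpha=2,beta=25))
E
```

```text
31.761533299998202 12.675
-6 [[426.4 279. ]] [[256.8, 148.1], [237.1, 194.9], [238.8, 197.6], [231.9, 193.7], [242.3, 196.1]]
0 [[426.6 277.6]] [[256.3, 147.0], [236.5, 194.0], [238.2, 196.7], [231.3, 192.8], [241.8, 195.2]]
6 [[426.8 276.3]] [[255.7, 145.9], [235.9, 193.0], [237.6, 195.7], [230.6, 191.8], [241.2, 194.2]]
```

View pics/v3.png

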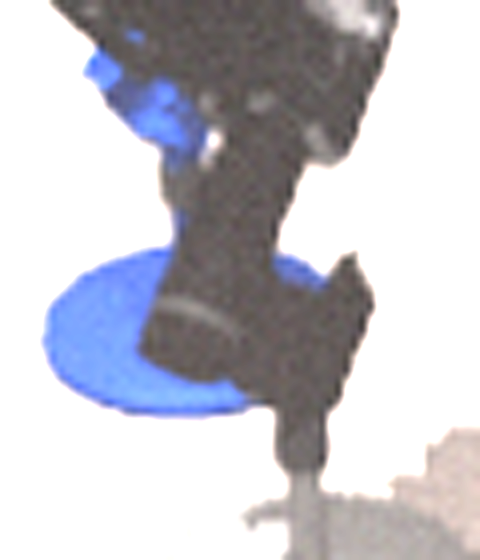

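Prediction and picture agree to 1–2 px, within the mouth's tolerance, so I'll press it home.

```bash
python3 - <<'E'
from h import *
env.set_gripper(20,120)
P=lambda z:clip2w(ST,[43,0,z-18.7])[0]
n=Rclip(ST[2])[:,2]
def rep(h):
    b=env.get_obs();d=(b["tcp_pos"]-P(0))@Rclip(ST[2]);print(h,d.round(1),"Fz",round(b["ft_force"]@n,1),b["ft_force"].round(1),b["wrist_torque"].round(2),round(b["finger_gap"],1),b["clock"])
h=env.line_to(P(32),100,threshold=12);rep(h)
for z in(22,16,10,5,0,-4,-8):
    h=env.line_to(P(z),30,threshold=22);rep(h)
    if h: break
for n_ in("scene","top"): cv2.imwrite(f"pics/{n_}3.png",env.snapshot(n_))
a=cv2.resize(cv2.imread("pics/scene3.png")[140:250,200:300],None,fx=4,fy=4,interpolation=2)
t=cv2.resize(cv2.imread("pics/top3.png")[230:340,360:460],None,fx=4,fy=4,interpolation=2)
cv2.imwrite("pics/v4.png",cv2.convertScaleAbs(np.hstack([a,t]),alpha=1.7,beta=20))
E
```

```text
False [-0.1  0.3 32.6] Fz -2.1 [-0.   0.5 -2.4] [ 0.1  -2.04  0.  ] 31.4 13.525
False [-0.2  0.1 22.5] Fz 2.7 [3.6 1.1 1. ] [ 0.51 -2.36  0.07] 31.2 14.0083
False [ 0.5 -0.2 14.7] Fz -2.0 [ 0.4  1.3 -2.6] [ 0.48 -2.13  0.05] 30.7 14.3583
False [ 0.5 -0.2  8.9] Fz -5.1 [-3.6  0.5 -3.8] [ 0.4  -1.75  0.04] 31.2 14.7083
False [ 0.3 -0.1  4.3] Fz -8.5 [-0.9 -1.1 -9.2] [-0.04 -1.7   0.24] 31.2 15.025
False [-0.7  0.3  1.5] Fz 2.8 [1.9 2.6 2. ] [ 0.75 -2.45 -0.19] 31.0 15.3417
False [-0.1 -0.1 -3.3] Fz -3.7 [ 8.3  2.4 -9.2] [ 1.12 -3.01 -0.18] 31.0 15.625
False [-0.5  0.3 -6.7] Fz 1.5 [1.5 8.  0.5] [ 1.78 -1.86 -1.13] 31.0 15.9083
```

View pics/v4.png

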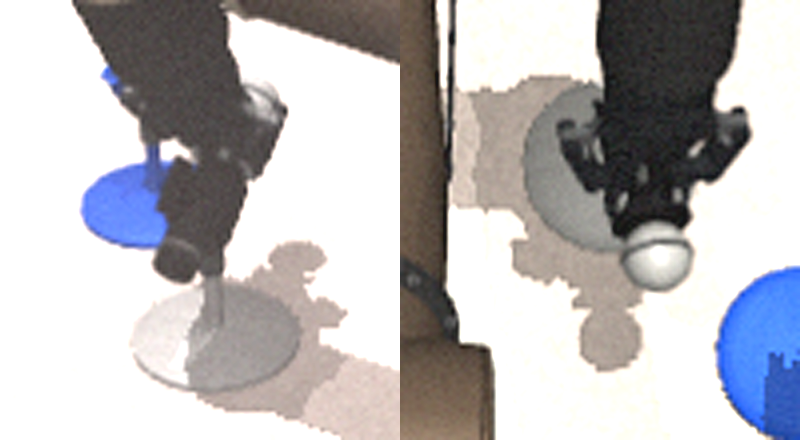

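Head is at top (424.2,294) and the tail face at scene (244.3,205.5); the handle lies between the jaws. I'll estimate its height in the clip frame.

```bash
python3 - <<'E'
from h import *
b=env.get_obs();print(b["ft_force"],b["wrist_torque"],b["clock"])
for z in(-6,0,6,12): print(z,proj("top",clip2w(ST,[103,0,z])).round(1),proj("scene",clip2w(ST,[-60,0,z])).round(1))
# previous look (z=80): residual same features
E
```

```text
[10.21415422  5.14924263  1.58568413] [ 2.11507247 -1.26481879 -0.31271498] 16.0083
-6 [[424.  296.6]] [[244.9 207.3]]
0 [[424.1 295.4]] [[244.4 206.5]]
6 [[424.3 294.1]] [[243.8 205.6]]
12 [[424.5 292.8]] [[243.3 204.7]]
```

The force history (a press peak, then pulled in, then resistance near z≈0) suggests it snapped home. I'll release, withdraw and look.

```bash
python3 - <<'E'
from h import *
P=lambda z:clip2w(ST,[43,0,z-18.7])[0]
env.line_to(P(0),60)
b=env.get_obs();print(b["ft_force"],b["wrist_torque"])
env.set_gripper(80)
env.line_to(P(110),120)
env.move_joints([0.9,*env.get_obs()["qpos"][1:]])
b=env.get_obs();print(b["ft_force"],b["clock"])
for n_ in("scene","top"): cv2.imwrite(f"pics/{n_}4.png",env.snapshot(n_))
a=cv2.resize(cv2.imread("pics/scene4.png")[150:250,215:295],None,fx=5,fy=5,interpolation=2)
t=cv2.resize(cv2.imread("pics/top4.png")[230:330,380:460],None,fx=5,fy=5,interpolation=2)
cv2.imwrite("pics/v5.png",cv2.convertScaleAbs(np.hstack([a,t]),alpha=1.7,beta=20))
for z in(0,6,12): print(z,proj("top",clip2w(ST,[103,0,z])).round(1),proj("scene",clip2w(ST,[[-60,0,z],[103,0,z]])).round(1).tolist())
E
```

```text
[-1.99654095  3.73772405 -3.04087731] [ 1.17945268 -1.36885407 -0.48392081]
[ 0.65916265 -0.23233683 -0.06882039] 19.975
0 [[424.1 295.4]] [[244.4, 206.5], [262.9, 161.2]]
6 [[424.3 294.1]] [[243.8, 205.6], [262.5, 160.2]]
12 [[424.5 292.8]] [[243.3, 204.7], [262.0, 159.2]]
```

View pics/v5.png

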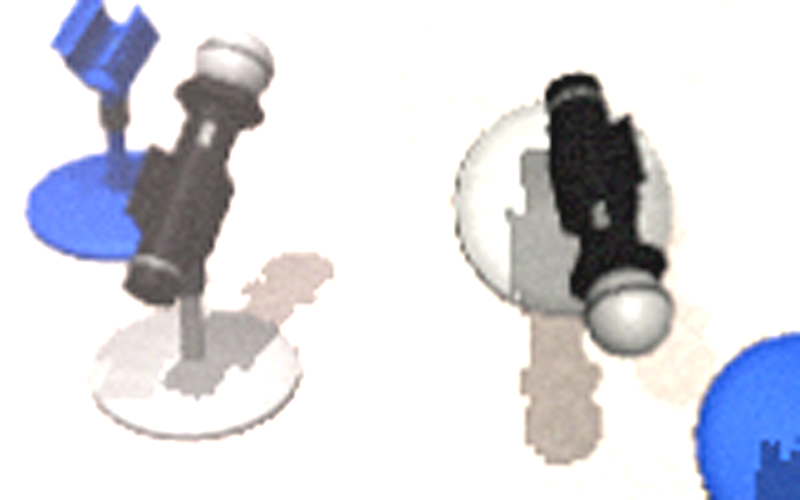

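```bash
python3 - <<'E'
from h import *
h,e=tri((262,162.6),(425.6,292.6));t,e2=tri((245.4,206.6),(414.7,246.5))
R=Rclip(ST[2]);o=np.array([ST[0],ST[1],135])
print(h,t,e,e2,np.linalg.norm(h-t));print((h-o)@R,(t-o)@R)
d=(h-t)/np.linalg.norm(h-t);print(np.arcsin(d[2])*57.3,np.arctan2(d[1],d[0])%(2*np.pi))
i=cv2.imread("pics/top4.png")[225:325,380:460];j=cv2.imread("pics/scene4.png")[150:250,215:295]
out=[]
for n,i,off in(("scene",j,(215,150)),("top",i,(380,225))):
    k=cv2.convertScaleAbs(cv2.resize(i,None,fx=5,fy=5,interpolation=2),alpha=2.2,beta=35)
    def pl(P,c): cv2.polylines(k,[np.round((proj(n,P)-off+.5)*5).astype(np.int32)],True,c,1)
    for s in(-1,1): pl(clip2w(ST,[[-25,23*s,24],[25,23*s,24],[25,22*s,-17],[-25,22*s,-17]]),(0,255,0))
    for s in(-1,1): pl(clip2w(ST,[[-65,17*s,0],[50,17*s,0]]),(0,0,255))
    out.append(k)
cv2.imwrite("pics/v6.png",np.hstack(out))
E
```

```text
[ 446.83433109 -278.36451545  184.75929071] [ 589.48597988 -262.27745779  112.20013924] 0.8595648909551983 1.3453924029791153 160.85122563837405
[96.35321337  3.14128968  1.8275261 ] [-64.10083833  -3.87433714  10.68162478]
26.815922059294014 3.2538898341234654
```

View pics/v6.png

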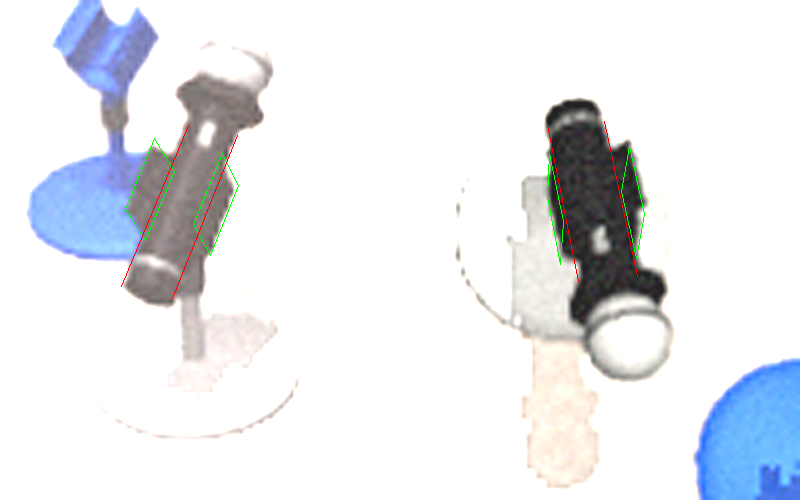

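The mic sits in the clip, maybe with a slight tilt (tail a bit high). I'll probe it and firm it home with closed fingertips on the handle, inside the clip's length so nothing can be pried out.

```bash
python3 - <<'E'
from h import *
R=Rclip(ST[2]);o0=np.array([ST[0],ST[1],135]);n=R[:,2]
q=env.get_obs()["qpos"];best=None
for sg in(1,-1):
    o=tool(R[:,1],-n,sg);j=env.inverse_kinematics(clip2w(ST,[0,0,100])[0],o)
    if j is not None:
        d=abs(j[5]-q[5]); 
        if best is None or d<best[0]: best=(d,o)
o=best[1];env.set_gripper(0)
env.movep(clip2w(ST,[-13,0,110])[0],o)
def rep(h):
    b=env.get_obs();print(h,((b["tcp_pos"]-o0)@R).round(2),(b["ft_force"]@R).round(1),b["clock"])
for x in(-13,13,-13):
    env.line_to(clip2w(ST,[x,0,35])[0],120)
    rep(env.line_to(clip2w(ST,[x,0,5])[0],25,threshold=4))
    rep(env.line_to(clip2w(ST,[x,0,-5])[0],25,threshold=18))
    env.line_to(clip2w(ST,[x,0,35])[0],120)
env.line_to(clip2w(ST,[-13,0,120])[0],200)
env.move_joints([0.9,*env.get_obs()["qpos"][1:]])
b=env.get_obs();print(b["clock"],b["ft_force"])
for n_ in("scene","top"): cv2.imwrite(f"pics/{n_}5.png",env.snapshot(n_))
for n_ in("scene","top"): # did the mic move between the looks?
    a=[cv2.imread(f"pics/{n_}{k}.png").astype(int) for k in(4,5)]
    (x,y)=(215,150) if n_=="scene" else(380,230)
    D=np.abs(a[0]-a[1])[y:y+90,x:x+70].sum(2);print(n_,(D>60).sum(),D.mean())
E
```

```text
True [-13.08   0.22  18.71] [-0.2  1.2  4.5] 24.3917
True [-13.28   0.91  18.7 ] [ 0.9 -0.1  5.4] 24.7417
True [12.92  0.11 18.71] [ 0.3 -0.4  3.8] 26.125
True [12.85  0.72 18.69] [ 1.  -0.5  5.1] 26.4667
True [-13.08   0.18  18.67] [ 0.9 -0.5  5.2] 27.8583
True [-13.36   0.79  18.7 ] [ 0.6 -1.2  5.7] 28.2083
31.3 [ 0.42340095 -0.98777067 -0.12165524]
scene 47 7.397619047619048
top 57 11.006666666666666
```

The handle's top is at the same height, 18.7 mm, at both ends of the clip and doesn't yield under 18 N. So the mic is level and fully home (17 mm nominal, plus calibration error). Handing in.

```bash
python3 -c "
from workcell import env
print(env.close_job())"
```

```text
the job is handed in; nothing more can be done
None
```

The job is handed in at about 31 s of the 51 s allowed: the microphone's fader went down to its stop first, then the mic was snapped home in the stand's clip, head up, and released. The other faders looked unmoved, the arm stayed clear of the brass pieces (no final picture check of them), and I viewed 12 pictures, two over the limit of 10.

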